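# Seat the keyed turntable plate on its drive

### The job

The round plate of the dish turntable sits too high because the notch in its rim is not over the upright pin of the drive unit. Gently push one of the plate's posts sideways with a fingertip to turn the plate until the notch stands over the pin, then press the plate down at its centre with a fingertip until it is fully home on the pin, and take the hand away. Do not grip or lift the plate, and leave the other things on the bench where they stand.

Things in the scene. Friction and masses are not known exactly. Their poses are not given: they have to be found in the camera images.
- drive_unit: white box-shaped drive unit, 220 x 190 mm, fixed to the bench. Its origin lies on the bench (z = 0) under the turntable's upright axis, z up; its front face with two black dials and a switch is 122 mm from the axis toward its -x. Its flat round black deck is 40 mm above the bench
- pin_tip (a point): top of the upright steel key pin on the drive unit, 53 mm above the bench, 70 mm from the turntable axis, at bearing 2.62 rad from the unit's +x (counter-clockwise seen from above). The pin is 8 mm in diameter, has a round top, rises 13 mm from the deck and does not move. A steel bracket (12 x 18 mm, 14 mm high) stands just outside the rim beside it and shows where it is when the plate covers it
- plate_notch (a point): middle of the rim notch, on the plate's upper face, 70 mm from the axis. The notch is 13 mm wide, open at the rim and 14 mm deep radially. The only notch. The plate is a plain aluminium disc, 144 mm in diameter, 8 mm thick, its upper face 61.5 mm above the bench while it is up and 51.5 mm when fully home. At the start the notch is 0.8 to 3.14 rad from the pin, to either side
- plate_hub (a point): centre of the top of the dark hub cap in the plate's middle, on the turntable axis: cap 34 mm in diameter, 6 mm high, its top 67.5 mm above the bench while the plate is up and 57.5 mm when fully home. The place to press
- post0: one of three alike upright smooth (slippery) black nylon posts, fixed on the plate's upper face; origin at its foot on that face, 52 mm from the axis, z up. 10 mm in diameter, 22 mm high. Seen from above it stands 1.05 rad counter-clockwise of the notch. Pushed sideways (about 1 N) it turns the plate, either way and without end; the plate stays at whatever angle it is left
- post1: second post, same as post0, 3.14 rad from the notch (opposite it)
- post2: third post, same as post0, 1.05 rad clockwise of the notch
- plate_press (a joint): how far the plate has been pressed down its spindle, m: 0 as found (underside 0.5 mm above the pin's top), 0.010 fully home, negative if it is lifted. It fits stiffly: it takes about 5 N to push down or lift and stays where it is left. Unless the notch is over the pin (within about 2.5 mm), the pin stops the rim
- petri_0: bystander: closed clear petri dish, 60 mm in diameter, 14 mm high, beside the drive unit; origin under its centre
- timer: bystander: white bench timer, 62 mm square, 19 mm high; origin under its centre
- amber_pot: bystander: amber pot with white lid, 40 mm in diameter, 75 mm high; origin under its centre
- cup_c: bystander: white sample cup with lid, 49 mm in diameter, 60 mm high; origin under its centre

How it is judged:
By the outcome, as a careful person would: the job done as asked, in the order asked, and still so for the second after the job is handed in, with the robot touching nothing.
It also fails if it takes over 45 s, if anything falls off the work surface, if the arm or the gripper's body presses on something with over 40 N, if the wrist force passes 120 N, or if a joint passes its speed limit or range.

### The arm

A 6-joint arm with a two-finger parallel gripper is mounted at the origin on a cart in front of the work surface, level with it; the furniture and walls round the work are solid. World frame = base frame: x ahead of the robot, y to its left, z up, the work surface at z = 0. Lengths are in m, angles in rad, forces in N, time in s.
With the tool pointing down it reaches from about 0.25 to 0.725 m from the base axis. Payload 4 kg.
Tool frame: the origin (TCP) lies on the centre line of the jaws, within the pads' length; the fingertips stand 25 mm ahead of it and the grasp point (between the pads) lies 6 mm ahead of it; z points along the fingers, x is the direction in which the jaws open and shut, and the axes are right-handed (so a half turn about z gives the same grasp; the last joint's range is limited). The gripper opens to 85 mm and grips with 20 to 120 N. Pads are 22 mm wide; open, the fingers measure 114 mm over their backs; the gripper's body (76 mm by 85 mm) begins 54 mm behind the grasp point. The pads swing forward as they close: fully open they stand 13 mm farther back than shut.
Start: joints at [1.126, 0.241, 0.005, 1.335, 0, 1.571], TCP at [0.215, 0.451, 0.226] pointing down, gripper open.
Joint ranges: [-2.72, 2.72], [-1.05, 1.87], [-1.09, 1.28], [-1.99, 2.15], [-1.42, 1.44], [-3.14, 3.14]. Speed limits (rad/s): [2.79, 2.79, 3.14, 3.14, 3.14, 3.14].

### API

Orientations are given as a unit quaternion [x, y, z, w].
In Python, from workcell import bot, imaging, order gives the robot as it stands.
- The arm moves only by the tool carry_out, never from a script. Its argument "moves" is a list of rows, each a list of 5 numbers: the shift along the tool's x, y, z scaled (see below), then the turn about the tool's z scaled (see below), then the opening, from -1 (shut) to 1 (fully open). In form: [[tx, ty, tz, roll, hand], ...]. A call has 1 to 20 rows; each row is the pose to reach, as a shift and turn from the pose commanded when the call began, along the tool's axes at that moment; what a row does not reach only later rows make up. The controller multiplies each number of a shift by 0.1 m and each number of a turn by 90 degrees. A row lasts 1/10 s, in which the tool goes at most 50 mm and 8.59 degrees, less where a joint would pass 70% of its speed; a pose out of reach is approached as far as the arm can. A call with a number of a shift or a turn outside -1 to 1 is refused whole. A call with a gripper value outside its range is refused whole. The fingers move at their own pace and stop on an object; the grip force is fixed at half the most. Time passes only in rows, so rows that repeat a pose let the fingers close. It gives the time, the measured TCP pose, the force and the opening at its end, in the units of the state.
- bot.get_obs(): the state, without advancing time (a new reading comes with each control period).
- imaging.camera(name): name is "scene" or "side" or "wrist"; returns the picture (420x560x3 uint8, red, green, blue); there is no depth.
- imaging.camera_model(name): a dict with "fovy" (degrees; the focal length in pixels is half the picture's height over the tangent of half this angle, whatever the lens; pixels are square), "cx", "cy" (the principal point, pixels), "dist" ([k1, k2, p1, p2, k3] as OpenCV has them; the pictures are not rectified), "eye" and "rotation" of the camera in the world. Camera axes: x right, y up, looking along -z (the intrinsics and any distortion apply to the point x, -y, -z); pixel columns grow to the right and rows downward; lengths in m; the calibration is good to about 2 mm. A picture is of the moment at which its call begins: read the wrist's pose just before it. camera_model takes no time and is no camera call; for the wrist camera it gives the pose at the moment of the call.
- order.job_done(): hands the job in, once; it reports no verdict.
The state is a dict: "clock": time; "joint_pos": joint angles; "joint_vel": joint speeds; "tau": joint torques, N m; "eef_pos": TCP position; "tool_rot": TCP orientation; "ft_force": force on the tool from outside, world axes, zero at the start; "ft_torque": the same for the moment, N m; "grip_width": finger opening in m.
Only numpy, scipy, OpenCV 4.12 (cv2) and the standard library are available. Lean on these libraries where they do the work, as an engineer would, in place of code of your own. Each camera call takes 0.05 s, during which the arm holds its last target.

## Working session

There is one attempt and no reset: what is moved stays moved. The work goes in short steps, Python scripts to look and compute and a tool call to move; the robot and the scene stay as the last step left them, time stands still between calls to the robot, and variables do not carry over. Pictures are saved under pics/ and viewed, and the job is handed in when it is done.

Besides the shell and the picture viewer there is one more tool, called after "Emit:" as a command line: name --pt "numbers of a row" for each row, then --argument value for the rest. carry_out: Moves the arm, as the interface text tells. Its arguments: {"type":"object","properties":{"moves":{"type":"array","items":{"type":"array","items":{"type":"number","minimum":-1,"maximum":1}}}},"required":["moves"]}

```bash
mkdir -p pics; ls; python3 - <<'E'
from workcell import bot, imaging, order
import cv2,numpy as np
o=bot.get_obs()
for k in o: print(k,o[k])
for n in ("scene","side","wrist"):
    m=imaging.camera_model(n); print(n,m)
    cv2.imwrite(f"pics/{n}0.png",imaging.camera(n)[:,:,::-1])
E
```

```text
pics
clock 0.0
joint_pos [ 1.12600510e+00  2.41410016e-01  3.72988207e-03  1.33519428e+00
 -1.05922767e-05  1.57080776e+00]
joint_vel [-7.09165096e-04 -6.60790540e-05 -3.71837486e-04 -3.19390211e-05
 -1.72826075e-04 -4.79259386e-04]
tau [-1.09881021e-03 -3.72318041e+01  2.52408063e+01  1.70151133e-02
 -3.31080435e-05  1.24179996e-05]
eef_pos [0.21486319 0.45077299 0.2253166 ]
tool_rot [ 8.45658973e-01  5.33722608e-01 -8.75845448e-04  5.59051030e-04]
ft_force [ 0.01215404  0.0323725  -0.36840736]
ft_torque [-0.03333648  0.07716559  0.02901547]
grip_width 0.08550668318842979
scene {'fovy': 51.913247825861106, 'cx': 280.31453012753997, 'cy': 206.80645162196035, 'dist': array([-0.00055586,  0.        ,  0.        ,  0.        ,  0.        ]), 'eye': array([-0.04213396, -0.79155668,  0.94989056]), 'rotation': array([ 0.36901345, -0.12018003, -0.30619838,  0.86926888])}
side {'fovy': 46.400921431793996, 'cx': 277.0844616478003, 'cy': 213.81013148953411, 'dist': array([-0.14690014,  0.        ,  0.        ,  0.        ,  0.        ]), 'eye': array([-0.09615022,  1.27998357,  0.85777057]), 'rotation': array([-0.10852676,  0.50311358,  0.83705118, -0.18559093])}
wrist {'fovy': 66.89491572636628, 'cx': 279.7866564539592, 'cy': 208.31089807512006, 'dist': array([-0.0137016,  0.       ,  0.       ,  0.       ,  0.       ]), 'eye': array([0.1549    , 0.48025979, 0.37452635]), 'rotation': array([-0.11283376, -0.07058956,  0.528749  ,  0.83827809])}
```

View pics/scene0.png

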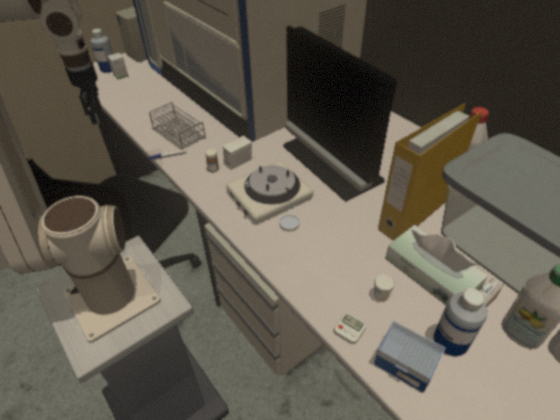

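View pics/side0.png

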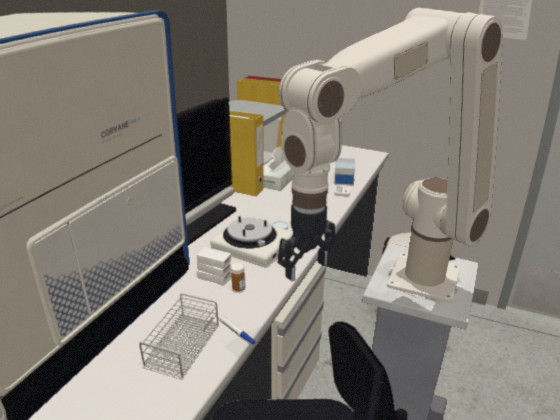

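View pics/wrist0.png

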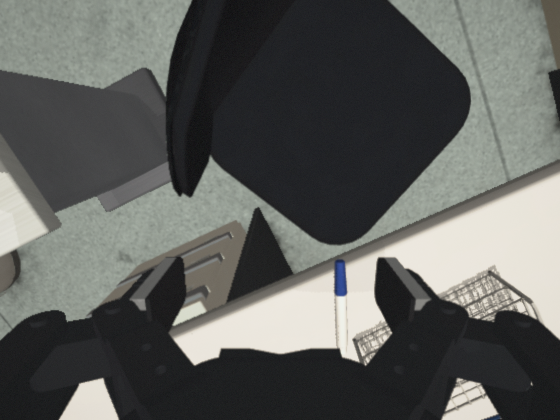

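```bash
cat > h.py <<'E'
from workcell import bot, imaging, order
import cv2,numpy as np
from scipy.spatial.transform import Rotation as R
from scipy.optimize import least_squares
def K(m):
    f=210/np.tan(np.radians(m['fovy'])/2)
    return np.array([[f,0,m['cx']],[0,f,m['cy']],[0,0,1.]])
def proj(m,P):
    P=np.atleast_2d(P)
    q=R.from_quat(m['rotation']).inv().apply(P-m['eye'])*[1,-1,-1]
    return cv2.projectPoints(q.reshape(-1,1,3),np.zeros(3),np.zeros(3),K(m),m['dist'])[0].reshape(-1,2)
def onplane(m,px,z):
    u=cv2.undistortPoints(np.array(px,float).reshape(-1,1,2),K(m),m['dist']).reshape(-1,2)
    d=R.from_quat(m['rotation']).apply(np.c_[u[:,0],-u[:,1],-np.ones(len(u))])
    return m['eye']+d*((z-m['eye'][2])/d[:,2])[:,None]
def crop(src,dst,x0,y0,x1,y1,s):
    im=cv2.imread(src)[y0:y1,x0:x1]
    cv2.imwrite(dst,cv2.resize(im,None,fx=s,fy=s,interpolation=cv2.INTER_CUBIC))
E
python3 - <<'E'
from h import *
crop('pics/scene0.png','pics/sc1.png',200,130,330,240,6)
crop('pics/side0.png','pics/sd1.png',190,200,320,300,6)
E
```

```text
(no output)
```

View pics/sc1.png

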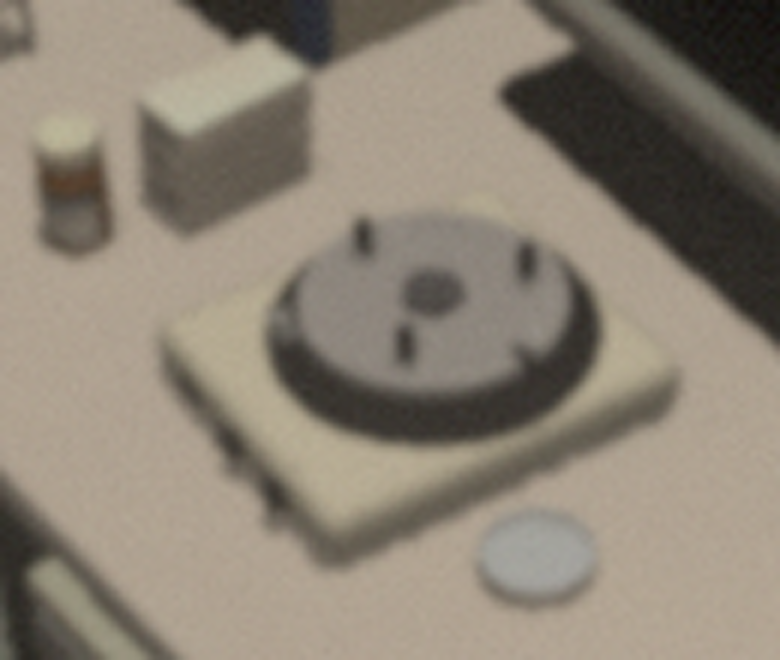

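View pics/sd1.png

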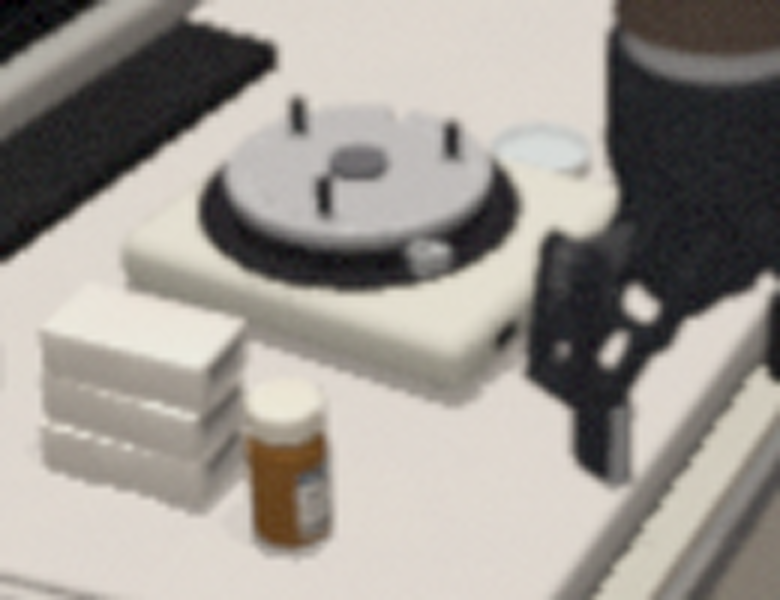

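```bash
cat > fit.py <<'E'
from h import *
ms,md=imaging.camera_model('scene'),imaging.camera_model('side')
c=lambda p,o:[np.array(p[i])/6+o for i in range(len(p))]
S=np.array(c([(433,290),(520,353),(364,222),(527,245),(405,325)],(200,130)))
D=np.array(c([(358,158),(405,120),(298,100),(452,125),(324,178)],(190,200)))
BS=np.array([(285,320)])/6+(200,130); BD=np.array([(430,257)])/6+(190,200)
def pts(x,y,a,zt=.0615):
    f=lambda r,t,z:[x+r*np.cos(t),y+r*np.sin(t),z]
    P=[f(0,0,zt+.006),f(.068,a,zt)]
    return P,[f(.052,a+k,zt+.021) for k in (1.047,np.pi,-1.047)]
from itertools import permutations
def res(v,ps,pd,w):
    P,Q=pts(*v)
    r=[]
    if 's' in w: r.append(proj(ms,P+[Q[i] for i in ps])-S)
    if 'd' in w: r.append(proj(md,P+[Q[i] for i in pd])-D)
    return np.concatenate(r).ravel()
for w in ('s','d','sd'):
    x0=onplane(ms,S[:1],.0675)[0][:2]; n0=onplane(ms,S[1:2],.0615)[0][:2]-x0
    best=min((least_squares(res,[*x0,np.arctan2(n0[1],n0[0])],args=(ps,pd,w)) for ps in permutations(range(3)) for pd in permutations(range(3))),key=lambda s:s.cost)
    print(w,best.x,best.cost,np.round(best.fun,1))
x,y=best.x[:2]
for m,b in((ms,BS),(md,BD)):
    p=onplane(m,b,.047)[0]; print('bracket',p, np.hypot(p[0]-x,p[1]-y),np.arctan2(p[1]-y,p[0]-x))
# unit corner edges top z=.04? 
E
python3 fit.py
```

```text
s [ 0.56839389  0.04527418 -1.45967926] 0.8691673831016812 [-0.2 -0.7  0.7  0.3 -0.2 -0.4  0.   0.2 -0.4  0.5]
d [ 0.56634303  0.05090933 -1.46377611] 1.0770113785450983 [ 0.2  0.2 -0.3 -1.2  0.3  0.2  0.1  0.3 -0.3  0.4]
sd [ 0.56843727  0.0467374  -1.46160339] 3.4883363023452754 [-0.5 -0.9  0.4  0.1 -0.4 -0.6 -0.2 -0.  -0.7  0.2  0.2 -0.5 -0.3 -1.9
  0.3 -0.5  0.1 -0.4 -0.2 -0.3]
bracket [0.50551843 0.09215963 0.047     ] 0.07760128962558256 2.51630763100162
bracket [0.50116659 0.09552054 0.047     ] 0.08309717688506649 2.5141685065041526
```

```bash
python3 - <<'E'
from h import *
ms=imaging.camera_model('scene');mw=imaging.camera_model('wrist');o=bot.get_obs()
print('monbase',onplane(ms,[(284,146),(341,194)],0.0))
print('petri',onplane(ms,[(289.5,222)],0.014),'amber top',onplane(ms,[(211,152)],.075),'boxes',onplane(ms,[(230,170)],0))
T=R.from_quat(o['tool_rot']); print('eye tool',T.inv().apply(mw['eye']-o['eef_pos']),'axis tool',T.inv().apply(R.from_quat(mw['rotation']).apply([0,0,-1])))
# unit front bottom/top corners
c=lambda p:np.array(p)/6+(200,130)
print('unit', onplane(ms,c([(165,340),(335,530),(675,372)]),.035))
E
```

```text
monbase [[ 0.75852554  0.22291142  0.        ]
 [ 0.73785615 -0.09777146  0.        ]]
petri [[ 0.52119253 -0.09938443  0.014     ]] amber top [[0.48608253 0.2729824  0.075     ]] boxes [[0.52767721 0.23408166 0.        ]]
eye tool [ 0.00047523 -0.06682971 -0.14913599] axis tool [7.20075190e-04 2.63838180e-01 9.64566688e-01]
unit [[ 0.45399776  0.13146899  0.035     ]
 [ 0.44101389 -0.04021357  0.035     ]
 [ 0.64672502 -0.05997967  0.035     ]]
```

Emit:
carry_out --pt "-0.16 0.5 0 0 -1" --pt "-0.33 1 0 0 -1" --pt "-0.33 1 0 0 -1"

```text
clock: 0.45
eef_pos: [0.2937, 0.3753, 0.2259]
tool_rot: [0.847, 0.531, -0.0, 0.001]
ft_force: [-0.5, -0.4, -0.7]
grip_width: 0.0437
```

Emit:
carry_out --pt "-0.16 0.5 0 0 -1" --pt "-0.33 1 0 0 -1" --pt "-0.33 1 0 0 -1"

```text
clock: 0.75
eef_pos: [0.3699, 0.3027, 0.226]
tool_rot: [0.847, 0.531, -0.0, 0.001]
ft_force: [0.0, -1.1, -0.4]
grip_width: 0.0
```

Emit:
carry_out --pt "-0.16 0.5 0 0 -1" --pt "-0.33 1 0 0 -1" --pt "-0.33 1 0 0 -1"

```text
clock: 1.05
eef_pos: [0.446, 0.2304, 0.2258]
tool_rot: [0.847, 0.531, 0.0, 0.001]
ft_force: [-0.9, 0.7, -0.4]
grip_width: -0.0
```

Emit:
carry_out --pt "-0.16 0.5 0 -0.1 -1" --pt "-0.33 1 0 -0.2 -1" --pt "-0.33 1 0 -0.3 -1"

```text
clock: 1.35
eef_pos: [0.5213, 0.1587, 0.2257]
tool_rot: [0.712, 0.702, -0.0, 0.0]
ft_force: [-0.8, 0.6, 0.1]
grip_width: -0.0001
```

```bash
python3 - <<'E'
from h import *
o=bot.get_obs(); print(o['joint_pos'],o['eef_pos'])
m=imaging.camera_model('wrist')
im=imaging.camera('wrist'); o=bot.get_obs();print(o['joint_pos'],o['eef_pos'])
cv2.imwrite('pics/w1.png',im[:,:,::-1]); print(proj(m,[[.568,.047,.0675]]))
E
```

```text
[ 2.95717612e-01  3.30274366e-01  1.25719880e-01  1.36609707e+00
 -4.42897632e-04  3.10585779e-01] [0.52129019 0.15866831 0.2256666 ]
[ 2.95220014e-01  3.30650287e-01  1.25826251e-01  1.36597565e+00
 -8.04358068e-04  3.06677676e-01] [0.52149273 0.15832991 0.22550276]
[[171.40924289 237.18469949]]
```

View pics/w1.png

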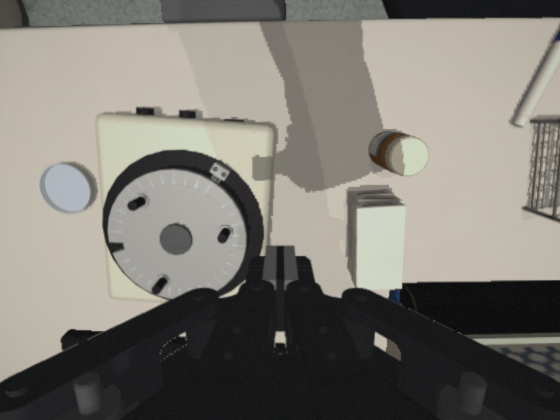

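```bash
python3 - <<'E'
from h import *
import json
m=imaging.camera_model('wrist')
im=imaging.camera('wrist')
json.dump({k:np.array(v).tolist() for k,v in m.items()},open('w2.json','w'))
cv2.imwrite('pics/w2.png',im[:,:,::-1]); print(m['eye'],m['rotation'],bot.get_obs()['joint_vel'])
crop('pics/w2.png','pics/w2c.png',90,100,280,310,2.85*1.0)
crop('pics/w2.png','pics/w2d.png',100,145,260,305,3.75)
E
```

```text
[0.45485664 0.1596499  0.37461415] [-0.09482954 -0.09384873  0.69651521  0.70502932] [ 0.04281217 -0.0230458  -0.0297088   0.01051658  0.01719872  0.12137784]
```

View pics/w2d.png

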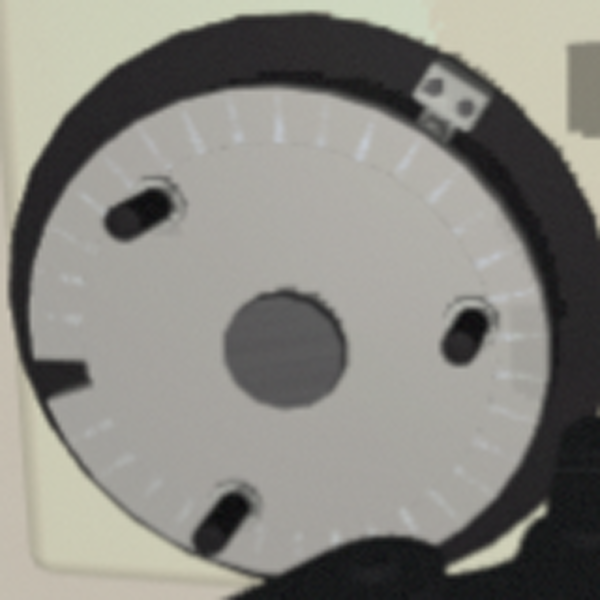

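```bash
cat > fitw.py <<'E'
from h import *
import json
m={k:np.array(v) for k,v in json.load(open('w2.json')).items()}
s=lambda p:np.array(p,float)/3.75+(100,145)
obs=s([(285,351),(90,377),(122,222),(460,346),(212,542)])
br=s([(450,98)]);pin=s([(436,125)])
def P(v):
    x,y,a=v;f=lambda r,t,z:[x+r*np.cos(t),y+r*np.sin(t),z]
    return [f(0,0,.0675),f(.058,a,.0615),f(.052,a-1.047,.0835),f(.052,a+np.pi,.0835),f(.052,a+1.047,.0835)]
def order_(v):
    return proj(m,P(v))
from itertools import permutations
best=min((least_squares(lambda v:(order_(v)[[0,1]+list(p)]-obs).ravel(),[.568,.047,-1.46]) for p in permutations((2,3,4))),key=lambda r:r.cost)
print(best.x,best.cost,np.round(best.fun,1))
x,y,a=best.x
for p,z in((br,.054),(pin,.053)):
    q=onplane(m,p,z)[0]; print(q,np.hypot(q[0]-x,q[1]-y),np.arctan2(q[1]-y,q[0]-x))
for c in [(428,62),(492,98),(466,135),(415,100)]:
    q=onplane(m,s([c]),.054)[0]; print(q,np.hypot(q[0]-x,q[1]-y),np.arctan2(q[1]-y,q[0]-x))
E
python3 fitw.py
```

```text
[ 0.57054873  0.05109433 -1.42861474] 0.852182802092672 [-0.3  0.4  0.3 -0.7 -0.   0.7 -0.2 -0.1  0.2 -0.5]
[0.5029472  0.09852141 0.054     ] 0.08257902211422335 2.5298149964949075
[0.51044722 0.09405353 0.053     ] 0.0738761349765143 2.5210176985796764
[0.49317138 0.09320857 0.054     ] 0.08809575586750948 2.643158657366256
[0.50309154 0.10988325 0.054     ] 0.08947965602935379 2.424748562392336
[0.51313165 0.10226411 0.054     ] 0.07690946834383712 2.4136638771011025
[0.50336923 0.08901132 0.054     ] 0.07714131758087348 2.627751160244387
```

```bash
python3 - <<'E'
from h import *
crop('pics/w2.png','pics/w2f.png',220,220,340,360,5)
m=imaging.camera_model('wrist');o=bot.get_obs();T=R.from_quat(o['tool_rot'])
for d in (0,.025,.038):
  for yy in (-.011,0,.011): print(d,yy,proj(m,o['eef_pos']+T.apply([[0,yy,d],[.009,yy,d]])).round(1).tolist())
E
```

```text
0 -0.011 [[278.7, 236.9], [296.7, 236.8]]
0 0 [[278.7, 257.2], [296.4, 257.2]]
0 0.011 [[278.7, 276.9], [296.1, 276.8]]
0.025 -0.011 [[278.8, 221.6], [294.4, 221.6]]
0.025 0 [[278.8, 239.6], [294.2, 239.5]]
0.025 0.011 [[278.8, 257.0], [294.0, 256.9]]
0.038 -0.011 [[278.8, 215.2], [293.5, 215.1]]
0.038 0 [[278.8, 232.1], [293.3, 232.1]]
0.038 0.011 [[278.9, 248.5], [293.1, 248.5]]
```

View pics/w2f.png

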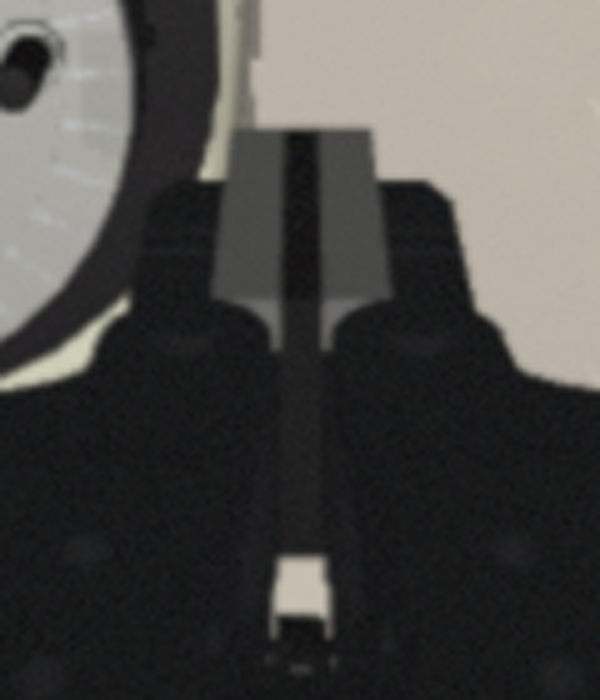

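```bash
python3 - <<'E'
from h import *
o=bot.get_obs();T=R.from_quat(o['tool_rot']);print(o['eef_pos'],o['joint_pos'])
for n in ('scene','side'):
  m=imaging.camera_model(n); im=imaging.camera(n)[:,:,::-1].copy()
  p=proj(m,o['eef_pos']+T.apply([[0,0,d] for d in(-.015,0,.025,.038)])); print(n,p.round(1).tolist())
  cv2.imwrite(f'pics/{n}2.png',im); x,y=p[1].astype(int)
  s=6;c=im[y-50:y+50,x-60:x+60]; c=cv2.resize(c,None,fx=s,fy=s,interpolation=cv2.INTER_CUBIC)
  for q,col in zip(p,((255,0,0),(0,255,0),(0,0,255),(0,255,255))): cv2.circle(c,tuple(int(v) for v in (q-(x-60,y-50)+.5)*s),3,col,-1)
  cv2.imwrite(f'pics/{n}2c.png',c)
E
```

```text
[0.51999452 0.15970049 0.22548689] [2.97673326e-01 3.29420525e-01 1.24043969e-01 1.36644475e+00
 5.32893676e-04 3.18513286e-01]
scene [[233.8, 120.6], [234.2, 124.9], [235.0, 131.9], [235.4, 135.4]]
side [[245.3, 194.7], [245.4, 199.3], [245.7, 207.0], [245.8, 210.9]]
```

View pics/scene2c.png

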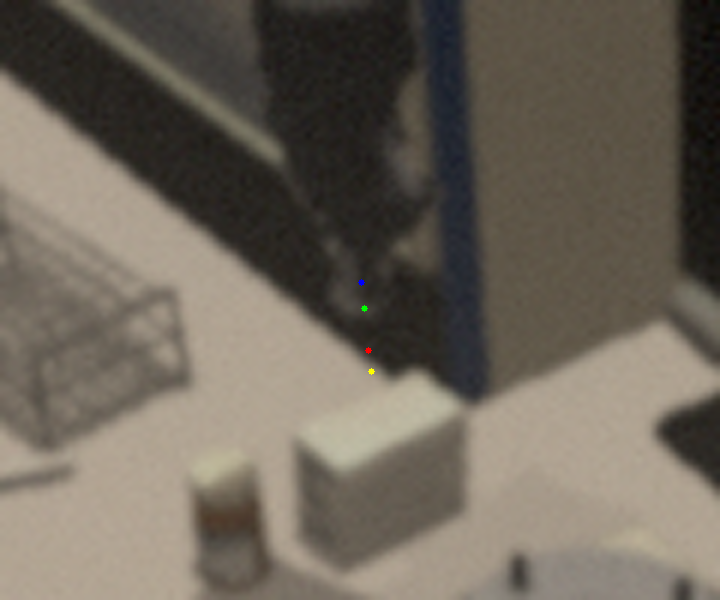

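View pics/side2c.png

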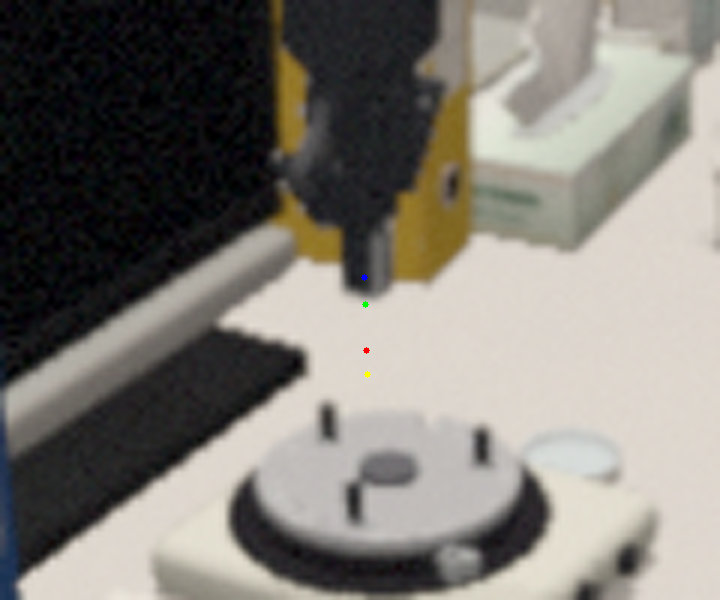

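Emit:
carry_out --pt "-0.4 0.07 0 -0.09 -1" --pt "-0.8 0.13 0.2 -0.18 -1" --pt "-0.8 0.13 0.3 -0.28 -1" --pt "-0.8 0.13 0.3 -0.37 -1" --pt "-0.8 0.13 0.3 -0.44 -1" --pt "-0.8 0.13 0.3 -0.44 -1"

```text
clock: 2.15
eef_pos: [0.5299, 0.0816, 0.1963]
tool_rot: [0.434, 0.901, 0.0, -0.0]
ft_force: [0.6, -0.7, 0.4]
grip_width: -0.0003
```

```bash
cat > delta.py <<'E'
from h import *
import sys
# target x y z heading -> move numbers
def head(o):
    x=R.from_quat(o['tool_rot']).apply([1,0,0]); return np.arctan2(x[1],x[0])
def delta(t,o=None):
    o=o or bot.get_obs(); T=R.from_quat(o['tool_rot'])
    d=T.inv().apply(np.array(t[:3])-o['eef_pos'])/.1
    dh=(t[3]-head(o)+np.pi)%(2*np.pi)-np.pi
    return np.r_[d,-dh/(np.pi/2)]
if __name__=='__main__':
    o=bot.get_obs(); print(o['clock'],o['eef_pos'],head(o),o['joint_pos'].round(3),o['ft_force'].round(2))
    print(delta([float(v) for v in sys.argv[1:5]],o).round(3))
E
python3 delta.py .5426 .0025 .12 2.236
```

```text
2.15 [0.52992741 0.08157402 0.19630132] 2.2438827341498087 [ 1.520e-01  3.270e-01  4.400e-02  1.288e+00  1.000e-03 -5.210e-01] [ 0.64 -0.71  0.44]
[-0.698 -0.394  0.763  0.005]
```

Emit:
carry_out --pt "-0.35 -0.2 0.1 0 -1" --pt "-0.7 -0.39 0.3 0 -1" --pt "-0.7 -0.39 0.6 0 -1" --pt "-0.7 -0.39 0.76 0 -1" --pt "-0.7 -0.39 0.76 0 -1"

```text
clock: 2.65
eef_pos: [0.5415, 0.0018, 0.1177]
tool_rot: [0.435, 0.9, -0.001, -0.003]
ft_force: [-0.5, 0.2, 0.1]
grip_width: 0.0001
```

```bash
python3 - <<'E'
from h import *
o=bot.get_obs();T=R.from_quat(o['tool_rot']);print(o['clock'],o['eef_pos'],o['joint_pos'])
for n in ('wrist','side'):
  m=imaging.camera_model(n); im=imaging.camera(n)[:,:,::-1].copy()
  p=proj(m,o['eef_pos']+T.apply([[0,0,d] for d in(-.015,0,.025,.038)])); print(n,p.round(1).tolist())
  cv2.imwrite(f'pics/{n}3.png',im); x,y=p[1].astype(int)
  if n=='wrist': continue
  s=6;c=im[y-50:y+50,x-60:x+60]; c=cv2.resize(c,None,fx=s,fy=s,interpolation=cv2.INTER_CUBIC)
  for q,col in zip(p,((255,0,0),(0,255,0),(0,0,255),(0,255,255))): cv2.circle(c,tuple(int(v) for v in (q-(x-60,y-50)+.5)*s),3,col,-1)
  cv2.imwrite(f'pics/{n}3c.png',c)
E
```

```text
2.65 [0.54154734 0.00175986 0.11774324] [ 3.04898431e-03  3.96169481e-01 -6.79634335e-02  1.11247431e+00
  3.52175236e-04 -6.67613057e-01]
wrist [[279.2, 270.0], [279.2, 256.7], [279.2, 239.0], [279.3, 231.6]]
side [[263.1, 204.1], [263.1, 208.2], [263.2, 214.9], [263.3, 218.4]]
```

View pics/wrist3.png

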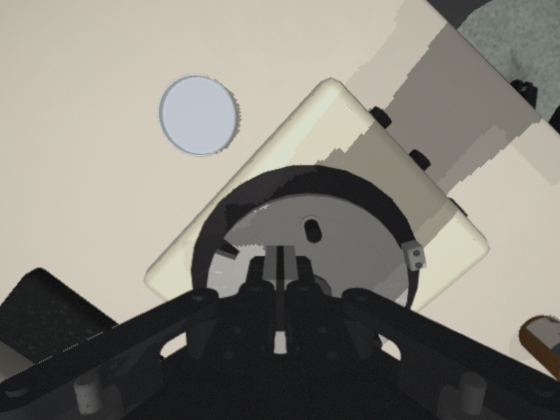

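View pics/side3c.png

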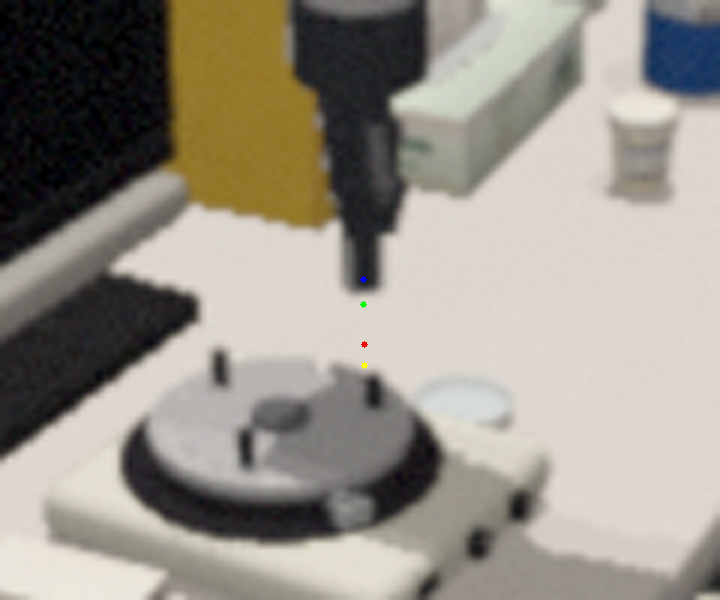

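Emit:
carry_out --pt "0 0 0.15 0 -1" --pt "0 0 0.3 0 -1" --pt "0 0 0.45 0 -1" --pt "0 0 0.53 0 -1" --pt "0 0 0.53 0 -1"

```text
clock: 3.25
eef_pos: [0.544, 0.0014, 0.0673]
tool_rot: [0.434, 0.901, -0.0, -0.0]
ft_force: [0.1, 0.5, 0.4]
grip_width: -0.0001
```

```bash
python3 delta.py .5426 .0025 .062 2.236; python3 - <<'E'
from h import *
o=bot.get_obs();T=R.from_quat(o['tool_rot'])
for n in ('wrist','side'):
  m=imaging.camera_model(n); im=imaging.camera(n)[:,:,::-1].copy()
  p=proj(m,o['eef_pos']+T.apply([[0,0,d] for d in(-.015,0,.025,.038)]))
  cv2.imwrite(f'pics/{n}4.png',im); x,y=p[1].astype(int)
  if n=='wrist': continue
  s=6;c=im[y-50:y+50,x-60:x+60]; c=cv2.resize(c,None,fx=s,fy=s,interpolation=cv2.INTER_CUBIC)
  cv2.imwrite(f'pics/{n}4c.png',c)
E
```

```text
3.25 [0.5439819  0.00143699 0.06729226] 2.2440317140544073 [ 0.003  0.446 -0.136  0.989  0.    -0.671] [0.06 0.52 0.35]
[ 0.017 -0.004  0.053  0.005]
```

View pics/wrist4.png

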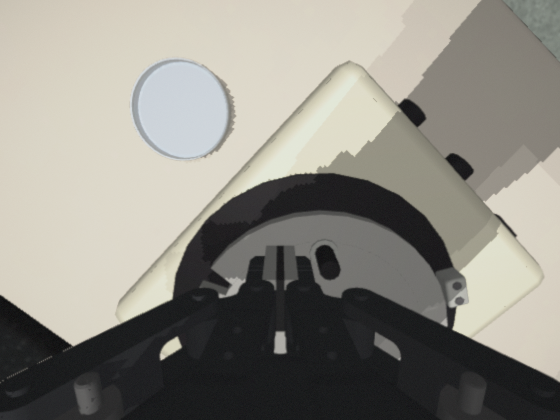

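View pics/side4c.png

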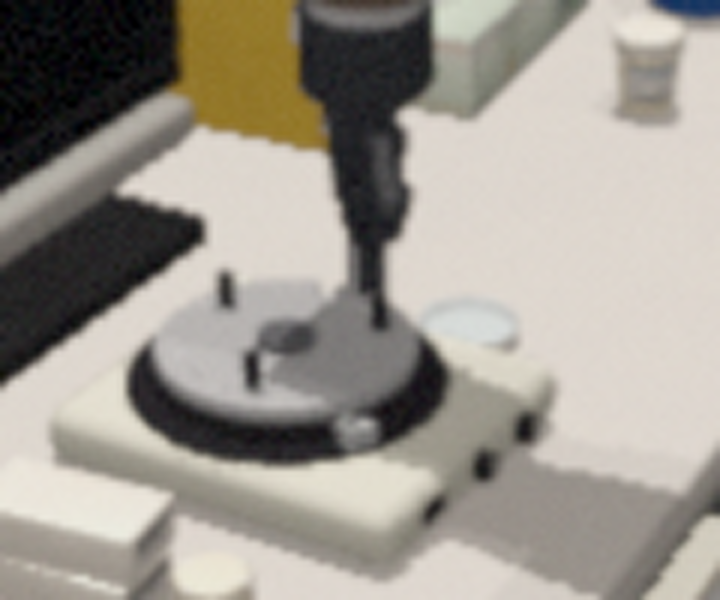

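Emit:
carry_out --pt "0 -0.01 0.06 0 -1" --pt "0 -0.03 0.06 0 -1" --pt "0.04 -0.03 0.06 0 -1" --pt "0.07 -0.03 0.06 0 -1" --pt "0.08 -0.03 0.06 0 -1" --pt "0.08 -0.03 0.06 0 -1"

```text
clock: 3.95
eef_pos: [0.5367, 0.0054, 0.0614]
tool_rot: [0.434, 0.901, 0.0, 0.0]
ft_force: [-0.1, -0.3, 0.0]
grip_width: 0.0004
```

```bash
cat > traj.py <<'E'
from delta import *
def traj(b0,b1,n,off=.0116,rad=.052,z=.0615,ax=(.5705,.0511),hoff=0,hold=0):
    o=bot.get_obs();print(o['clock'],o['eef_pos'].round(4),head(o),o['ft_force'].round(2))
    out=[]
    for b in list(np.linspace(b0,b1,n+1)[1:])+[b1]*hold:
        t=np.array([np.sin(b),-np.cos(b)]);p=np.array(ax)+rad*np.array([np.cos(b),np.sin(b)])-off*t
        out.append(delta([*p,z,b-np.pi/2+hoff],o))
    for r in out: print('[%.3f, %.3f, %.3f, %.3f, -1],'%tuple(r),end=' ')
    print()
if __name__=='__main__':
    traj(3.807,2.70,19,hold=1)
E
python3 traj.py; python3 - <<'E'
from h import *
cv2.imwrite('pics/w5.png',imaging.camera('wrist')[:,:,::-1])
crop('pics/w5.png','pics/w5c.png',160,170,480,320,2.4)
E
```

```text
3.95 [0.5367 0.0054 0.0614] 2.244172620373596 [-0.09 -0.3   0.02]
[0.065, 0.022, -0.001, 0.042, -1], [0.096, 0.019, -0.001, 0.079, -1], [0.127, 0.017, -0.001, 0.116, -1], [0.158, 0.016, -0.001, 0.153, -1], [0.189, 0.018, -0.001, 0.191, -1], [0.220, 0.021, -0.001, 0.228, -1], [0.251, 0.026, -0.001, 0.265, -1], [0.281, 0.033, -0.001, 0.302, -1], [0.311, 0.042, -0.001, 0.339, -1], [0.340, 0.052, -0.001, 0.376, -1], [0.369, 0.065, -0.001, 0.413, -1], [0.396, 0.078, -0.001, 0.450, -1], [0.423, 0.094, -0.001, 0.487, -1], [0.449, 0.111, -0.001, 0.524, -1], [0.474, 0.129, -0.001, 0.561, -1], [0.498, 0.149, -0.001, 0.599, -1], [0.521, 0.170, -0.001, 0.636, -1], [0.543, 0.192, -0.001, 0.673, -1], [0.563, 0.216, -0.001, 0.710, -1], [0.563, 0.216, -0.001, 0.710, -1],
```

View pics/w5c.png

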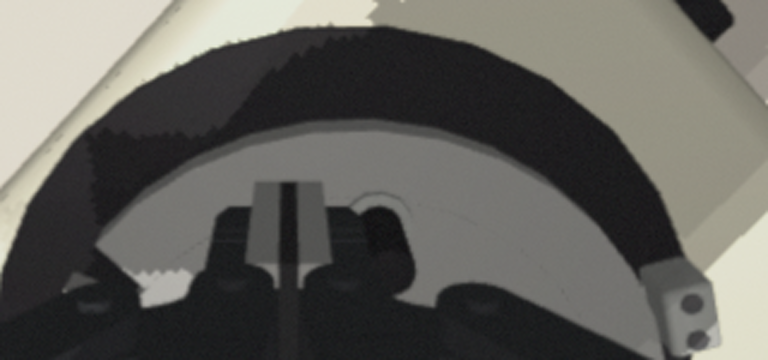

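Emit:
carry_out --pt "0.06 0.02 0 0.04 -1" --pt "0.1 0.02 0 0.08 -1" --pt "0.13 0.02 0 0.12 -1" --pt "0.16 0.02 0 0.15 -1" --pt "0.19 0.02 0 0.19 -1" --pt "0.22 0.02 0 0.23 -1" --pt "0.25 0.03 0 0.26 -1" --pt "0.28 0.03 0 0.3 -1" --pt "0.31 0.04 0 0.34 -1" --pt "0.34 0.05 0 0.38 -1" --pt "0.37 0.065 0 0.41 -1" --pt "0.4 0.08 0 0.45 -1" --pt "0.42 0.095 0 0.49 -1" --pt "0.45 0.11 0 0.52 -1" --pt "0.475 0.13 0 0.56 -1" --pt "0.5 0.15 0 0.6 -1" --pt "0.52 0.17 0 0.64 -1" --pt "0.54 0.19 0 0.67 -1" --pt "0.56 0.215 0 0.71 -1" --pt "0.56 0.215 0 0.71 -1"

```text
clock: 6.0
eef_pos: [0.5188, 0.0627, 0.0612]
tool_rot: [0.845, 0.535, 0.0, -0.0]
ft_force: [-0.0, -0.2, 0.8]
grip_width: -0.0
```

```bash
python3 - <<'E'
from traj import *
traj(2.70,1.60,18,hold=1)
cv2.imwrite('pics/w6.png',imaging.camera('wrist')[:,:,::-1])
E
```

```text
6.0 [0.5188 0.0627 0.0612] 1.1291797217809096 [-0.01 -0.16  0.84]
[0.032, -0.009, -0.003, 0.039, -1], [0.065, -0.013, -0.003, 0.078, -1], [0.097, -0.015, -0.003, 0.117, -1], [0.130, -0.016, -0.003, 0.156, -1], [0.162, -0.014, -0.003, 0.195, -1], [0.195, -0.010, -0.003, 0.233, -1], [0.227, -0.004, -0.003, 0.272, -1], [0.258, 0.003, -0.003, 0.311, -1], [0.289, 0.013, -0.003, 0.350, -1], [0.320, 0.025, -0.003, 0.389, -1], [0.349, 0.038, -0.002, 0.428, -1], [0.378, 0.053, -0.002, 0.467, -1], [0.406, 0.070, -0.002, 0.506, -1], [0.433, 0.088, -0.002, 0.545, -1], [0.459, 0.108, -0.002, 0.584, -1], [0.483, 0.130, -0.002, 0.622, -1], [0.506, 0.153, -0.002, 0.661, -1], [0.527, 0.178, -0.002, 0.700, -1], [0.527, 0.178, -0.002, 0.700, -1],
```

View pics/w6.png

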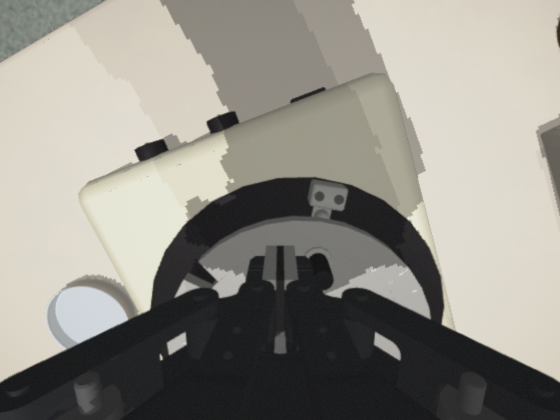

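Emit:
carry_out --pt "0.03 -0.01 0 0.04 -1" --pt "0.065 -0.01 0 0.08 -1" --pt "0.1 -0.015 0 0.12 -1" --pt "0.13 -0.015 0 0.16 -1" --pt "0.16 -0.015 0 0.195 -1" --pt "0.195 -0.01 0 0.23 -1" --pt "0.23 0 0 0.27 -1" --pt "0.26 0 0 0.31 -1" --pt "0.29 0.01 0 0.35 -1" --pt "0.32 0.025 0 0.39 -1" --pt "0.35 0.04 0 0.43 -1" --pt "0.38 0.05 0 0.47 -1" --pt "0.41 0.07 0 0.51 -1" --pt "0.43 0.09 0 0.545 -1" --pt "0.46 0.11 0 0.58 -1" --pt "0.48 0.13 0 0.62 -1" --pt "0.505 0.155 0 0.66 -1" --pt "0.525 0.18 0 0.7 -1" --pt "0.525 0.18 0 0.7 -1" --pt "0.525 0.18 0 0.7 -1"

```text
clock: 8.05
eef_pos: [0.5574, 0.102, 0.0611]
tool_rot: [1.0, 0.015, -0.0, -0.0]
ft_force: [0.3, -1.1, -0.7]
grip_width: 0.0001
```

```bash
python3 - <<'E'
from traj import *
import json
traj(1.6,1.481,4,hold=1)
m=imaging.camera_model('wrist');json.dump({k:np.array(v).tolist() for k,v in m.items()},open('w7.json','w'))
cv2.imwrite('pics/w7.png',imaging.camera('wrist')[:,:,::-1])
cv2.imwrite('pics/sd7.png',imaging.camera('side')[:,:,::-1])
crop('pics/sd7.png','pics/sd7c.png',190,180,320,290,6)
E
```

```text
8.05 [0.5574 0.102  0.0611] 0.03094293271984767 [ 0.28 -1.14 -0.66]
[0.016, -0.010, -0.004, 0.020, -1], [0.032, -0.013, -0.004, 0.039, -1], [0.047, -0.015, -0.004, 0.058, -1], [0.063, -0.017, -0.004, 0.077, -1], [0.063, -0.017, -0.004, 0.077, -1],
```

View pics/w7.png

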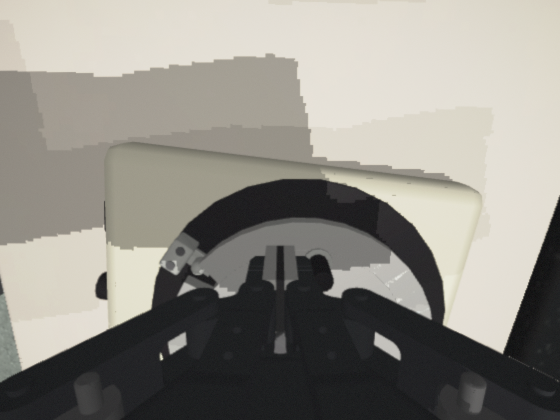

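View pics/sd7c.png

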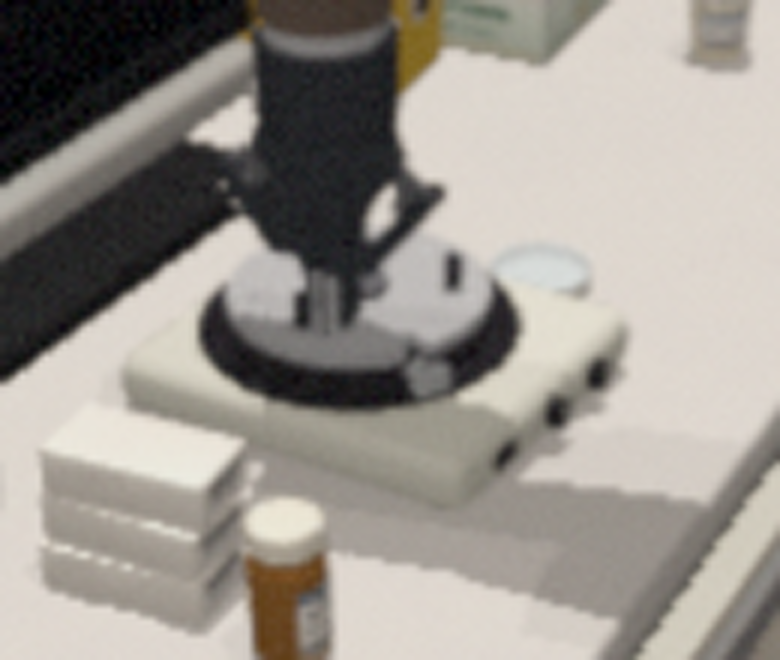

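```bash
python3 - <<'E'
from h import *
crop('pics/w7.png','pics/w7c.png',150,220,250,300,8)
E
```

```text
(no output)
```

View pics/w7c.png

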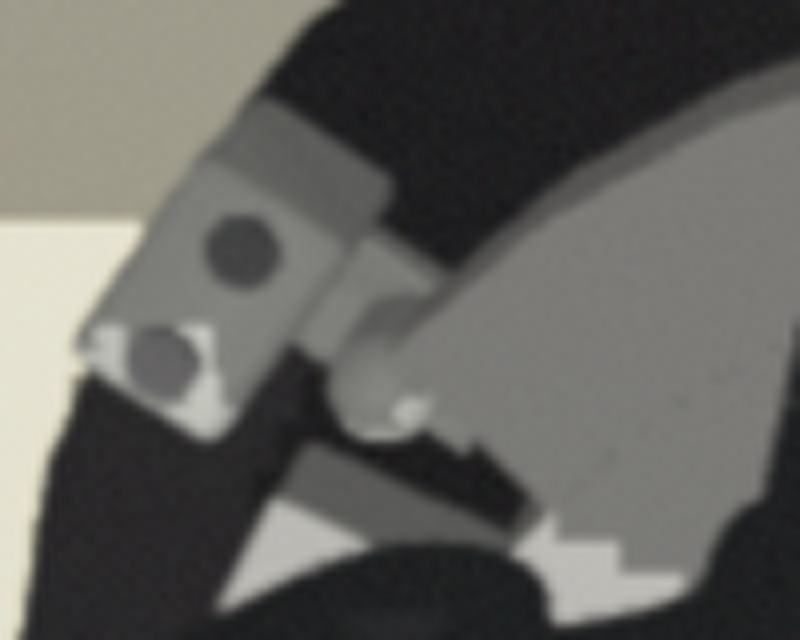

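```bash
cat > ov.py <<'E'
from h import *
import json,sys
def overlay(js,src,dst,box,s,a,zt=.0615,ax=(.5705,.0511),pb=2.527):
    m={k:np.array(v) for k,v in json.load(open(js)).items()}
    x0,y0,x1,y1=box
    im=cv2.resize(cv2.imread(src)[y0:y1,x0:x1],None,fx=s,fy=s,interpolation=cv2.INTER_CUBIC)
    ax=np.array(ax)
    def poly(P,col):
        q=((proj(m,P)-(x0,y0)+.5)*s).round().astype(int); cv2.polylines(im,[q.reshape(-1,1,2)],False,col,1)
    u=np.array([np.cos(a),np.sin(a)]);v=np.array([-u[1],u[0]])
    P=[[*(ax+u*r+v*w),zt] for r,w in((.0717,.0065),(.058,.0065),(.058,-.0065),(.0717,-.0065))]; poly(P,(0,0,255))
    t=np.linspace(0,2*np.pi,73); poly([[ax[0]+.072*np.cos(i),ax[1]+.072*np.sin(i),zt] for i in t],(0,255,0))
    c=ax+.07*np.array([np.cos(pb),np.sin(pb)]); 
    for z,col in((.049,(255,0,0)),(.04,(255,0,255))): poly([[c[0]+.004*np.cos(i),c[1]+.004*np.sin(i),z] for i in t],col)
    ur=np.array([np.cos(pb),np.sin(pb)]);vr=np.array([-ur[1],ur[0]])
    poly([[*(ax+ur*r+vr*w),.054] for r,w in((.0755,.009),(.0755,-.009),(.0875,-.009),(.0875,.009),(.0755,.009))],(0,255,255))
    cv2.imwrite(dst,im)
if __name__=='__main__':
    overlay('w7.json','pics/w7.png','pics/o7.png',(150,220,250,300),8,float(sys.argv[1]))
E
python3 ov.py 2.65
```

```text
(no output)
```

View pics/o7.png

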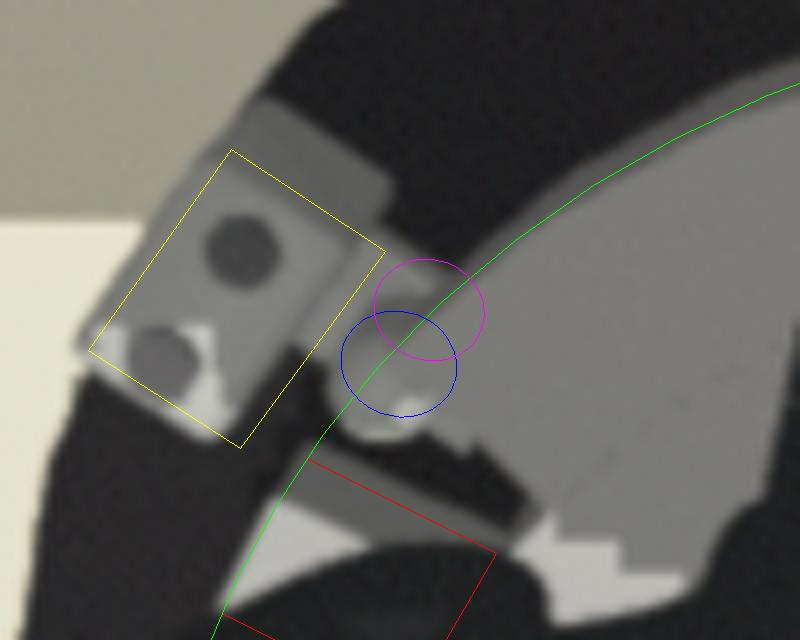

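```bash
sed -i "s/ax=(.5705,.0511),pb=2.527/ax=(.5697,.0496),pb=2.527/" ov.py; python3 ov.py 2.585
```

```text
(no output)
```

View pics/o7.png

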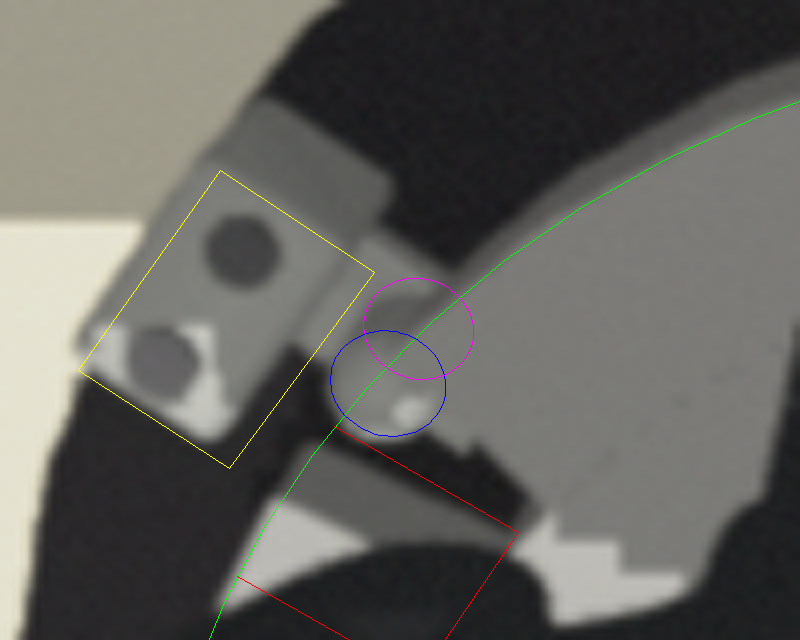

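Emit:
carry_out --pt "-0.08 0 0 0 -1" --pt "-0.15 0 0 0 -1" --pt "-0.15 0 -0.2 0 -1" --pt "-0.15 0 -0.5 0 -1" --pt "-0.3 0.2 -0.9 0 -1" --pt "-0.46 0.5 -1 0 -1" --pt "-0.46 0.61 -1 0 -1" --pt "-0.46 0.61 -1 0 -1" --pt "-0.46 0.61 -1 0 -1"

```text
clock: 9.05
eef_pos: [0.5128, 0.0401, 0.1604]
tool_rot: [1.0, 0.014, -0.001, -0.0]
ft_force: [0.0, 0.2, 0.4]
grip_width: 0.0002
```

```bash
python3 - <<'E'
from h import *
import json
o=bot.get_obs();print(o['eef_pos'],o['joint_vel'].round(3))
m=imaging.camera_model('wrist');json.dump({k:np.array(v).tolist() for k,v in m.items()},open('w8.json','w'))
cv2.imwrite('pics/w8.png',imaging.camera('wrist')[:,:,::-1])
E
```

```text
[0.51278158 0.04007552 0.16037999] [ 0.016  0.016  0.006  0.003 -0.003 -0.   ]
```

View pics/w8.png

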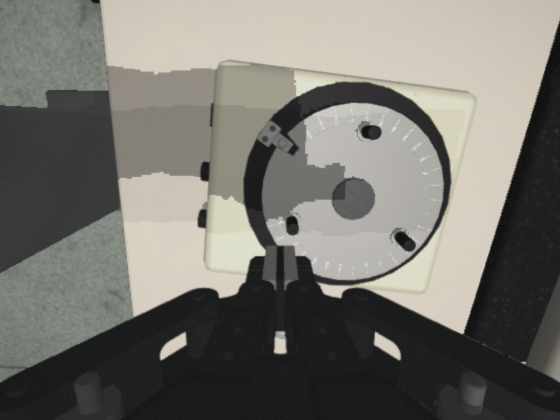

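```bash
python3 - <<'E'
from h import *
from ov import overlay
crop('pics/w8.png','pics/w8c.png',245,105,335,175,8)
crop('pics/w8.png','pics/w8d.png',235,75,460,295,2.7)
overlay('w8.json','pics/w8.png','pics/o8.png',(245,105,335,175),8,2.527,ax=(.5705,.0511))
E
```

```text
(no output)
```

View pics/w8c.png

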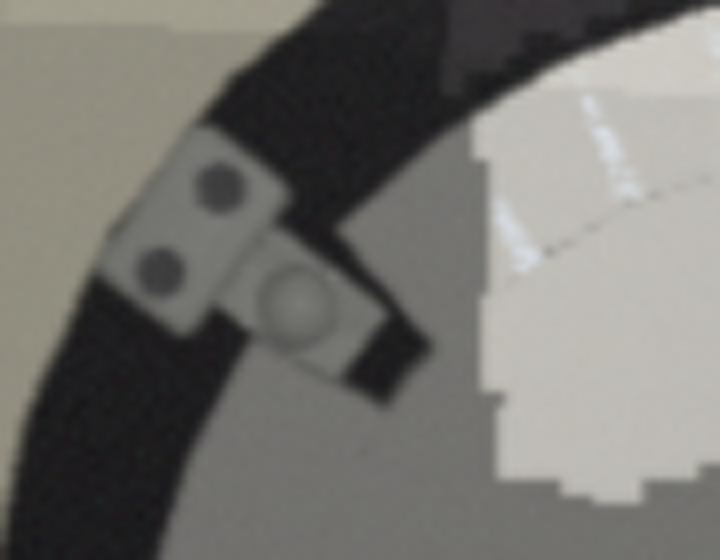

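View pics/w8d.png

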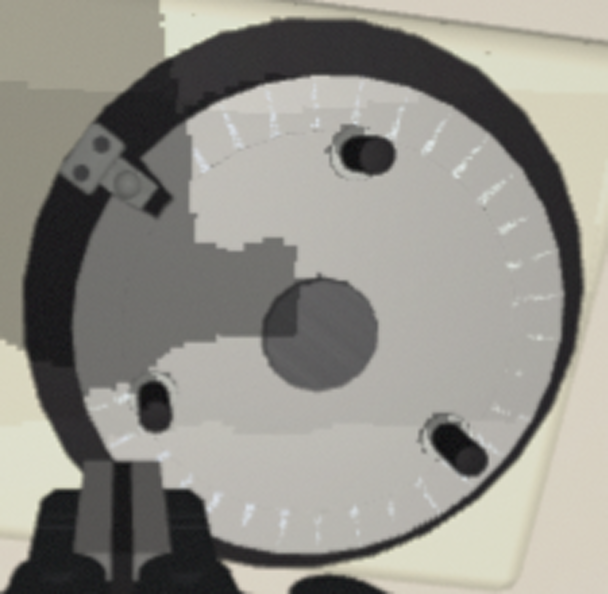

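View pics/o8.png

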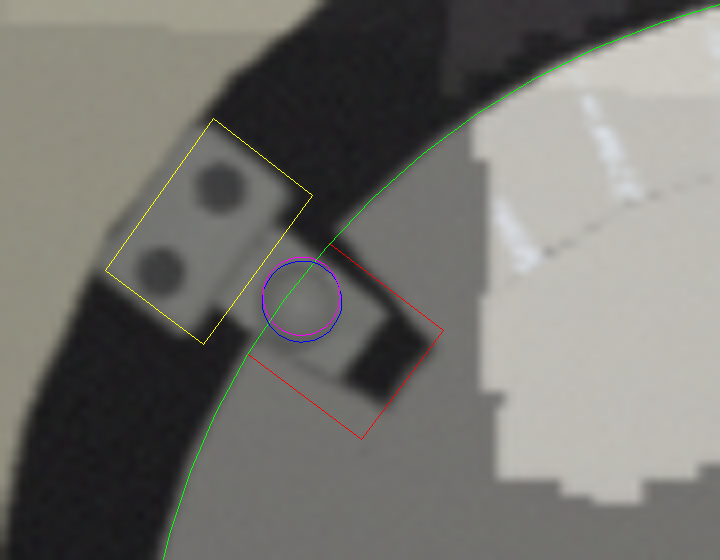

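```bash
python3 - <<'E'
from h import *
import json
from delta import *
m={k:np.array(v) for k,v in json.load(open('w8.json')).items()}
h=onplane(m,[(353.2,198.5)],.0675)[0]; print(h)
t=[h[0],h[1],.10,head(bot.get_obs())]
print(t,delta(t))
E
```

```text
[0.5700299  0.05090234 0.0675    ]
[np.float64(0.5700298965800172), np.float64(0.05090233508324021), 0.1, np.float64(0.029488236069506853)] [ 0.57592409 -0.0879384   0.60131665 -0.        ]
```

Emit:
carry_out --pt "0.3 -0.04 0 0 -1" --pt "0.575 -0.09 0.1 0 -1" --pt "0.575 -0.09 0.4 0 -1" --pt "0.575 -0.09 0.7 0 -1" --pt "0.575 -0.09 0.9 0 -1" --pt "0.575 -0.09 0.94 0 -1" --pt "0.575 -0.09 0.94 0 -1"

```text
clock: 9.8
eef_pos: [0.5696, 0.0512, 0.0657]
tool_rot: [1.0, 0.015, -0.002, 0.0]
ft_force: [-0.9, -1.0, 0.6]
grip_width: 0.0002
```

```bash
python3 delta.py .570 .0509 .0585 .03; python3 - <<'E'
from h import *
cv2.imwrite('pics/sd9.png',imaging.camera('side')[:,:,::-1])
crop('pics/sd9.png','pics/sd9c.png',190,180,320,290,6)
cv2.imwrite('pics/w9.png',imaging.camera('wrist')[:,:,::-1])
E
```

```text
9.8 [0.5695886  0.05122424 0.06573491] 0.030240188296762224 [ 0.09   0.498 -0.054  1.022  0.     1.63 ] [-0.86 -1.04  0.64]
[0.004 0.003 0.072 0.   ]
```

View pics/sd9c.png

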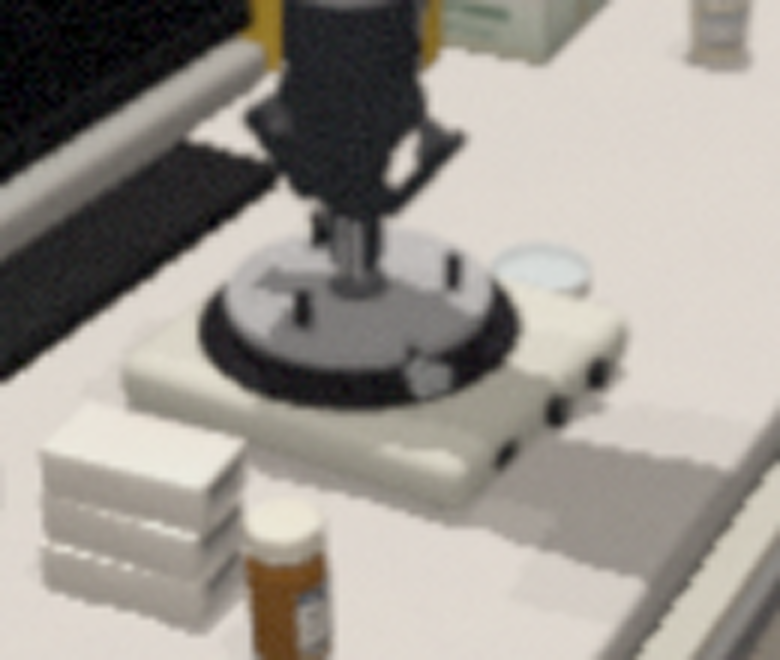

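View pics/w9.png

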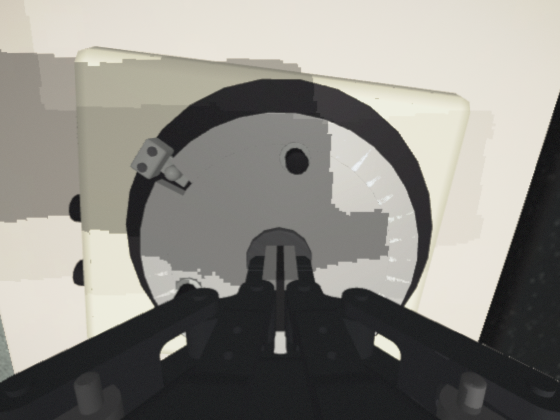

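Emit:
carry_out --pt "0 0 0.02 0 -1" --pt "0 0 0.04 0 -1" --pt "0 0 0.055 0 -1" --pt "0 0 0.07 0 -1" --pt "0 0 0.08 0 -1" --pt "0 0 0.09 0 -1" --pt "0 0 0.09 0 -1"

```text
clock: 10.6
eef_pos: [0.5709, 0.0505, 0.059]
tool_rot: [1.0, 0.015, 0.001, -0.0]
ft_force: [0.4, 0.9, 4.6]
grip_width: -0.0001
```

Emit:
carry_out --pt "0 0 0.01 0 -1" --pt "0 0 0.02 0 -1" --pt "0 0 0.03 0 -1" --pt "0 0 0.04 0 -1" --pt "0 0 0.05 0 -1" --pt "0 0 0.05 0 -1"

```text
clock: 11.2
eef_pos: [0.5709, 0.0505, 0.0538]
tool_rot: [1.0, 0.014, 0.001, -0.0]
ft_force: [0.1, -0.5, 4.2]
grip_width: -0.0001
```

Emit:
carry_out --pt "0 0 0.01 0 -1" --pt "0 0 0.02 0 -1" --pt "0 0 0.03 0 -1" --pt "0 0 0.04 0 -1" --pt "0 0 0.05 0 -1" --pt "0 0 0.06 0 -1" --pt "0 0 0.06 0 -1"

```text
clock: 11.9
eef_pos: [0.5712, 0.0506, 0.0522]
tool_rot: [1.0, 0.015, 0.002, -0.0]
ft_force: [-9.6, -1.3, 29.0]
grip_width: 0.0001
```

```bash
python3 - <<'E'
from h import *
import json
o=bot.get_obs();print(o['eef_pos'],o['ft_force'],o['ft_torque'])
cv2.imwrite('pics/sd10.png',imaging.camera('side')[:,:,::-1])
crop('pics/sd10.png','pics/sd10c.png',190,180,320,290,6)
cv2.imwrite('pics/w10.png',imaging.camera('wrist')[:,:,::-1])
crop('pics/w10.png','pics/w10c.png',110,70,440,290,2.4)
E
```

```text
[0.5711921  0.05055911 0.05217468] [-9.57536344 -1.25440466 29.01507398] [-0.20005151  2.09658514 -0.00843207]
```

View pics/sd10c.png

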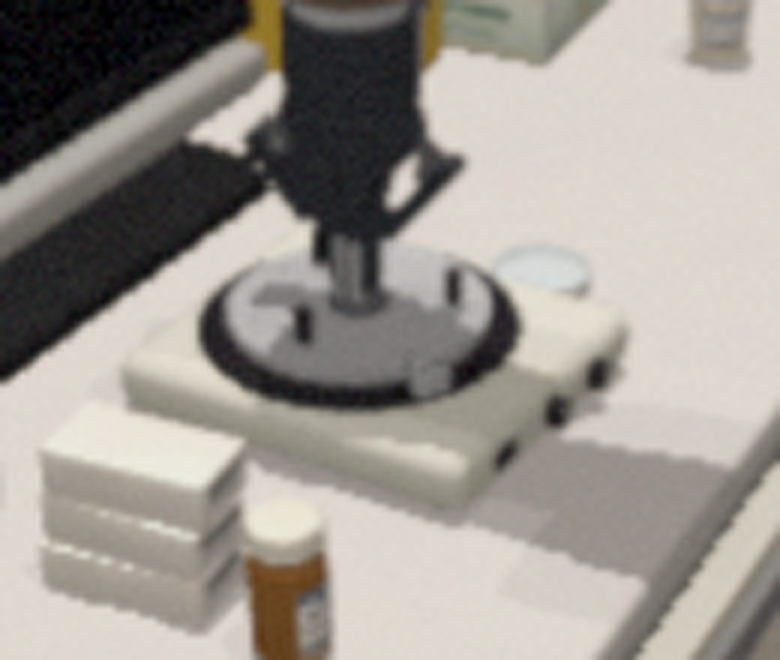

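View pics/w10c.png

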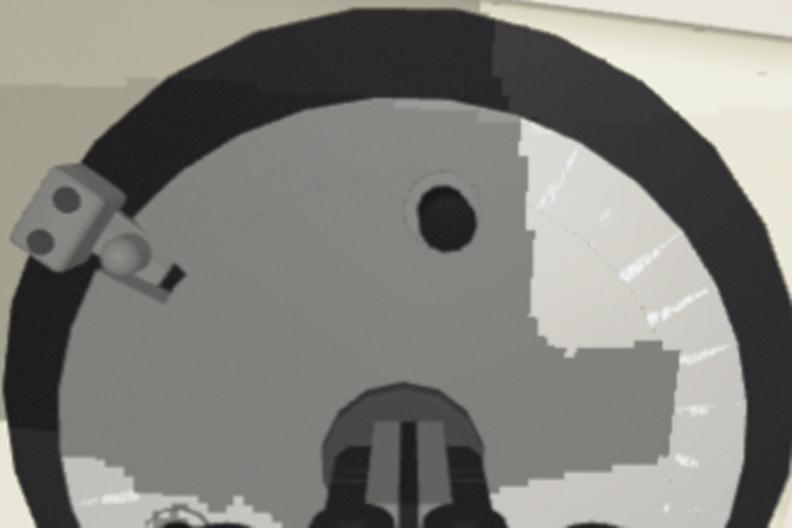

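Emit:
carry_out --pt "0 0 -0.05 0 -1" --pt "0 0 -0.15 0 -1" --pt "0 0 -0.4 0 -1" --pt "0 0 -0.7 0 -1" --pt "-0.3 0.05 -1 0 -1" --pt "-0.575 0.09 -1 0 -1" --pt "-0.575 0.09 -1 0 -1" --pt "-0.575 0.09 -1 0 -1"

```text
clock: 12.8
eef_pos: [0.5129, 0.0398, 0.1471]
tool_rot: [1.0, 0.014, -0.0, 0.0]
ft_force: [-0.0, -0.1, 0.2]
grip_width: -0.0
```

```bash
python3 delta.py .5128 .0401 .1604 .03; python3 - <<'E'
from h import *
import json
m=imaging.camera_model('wrist');json.dump({k:np.array(v).tolist() for k,v in m.items()},open('w11.json','w'))
cv2.imwrite('pics/w11.png',imaging.camera('wrist')[:,:,::-1])
crop('pics/w11.png','pics/w11d.png',235,75,460,295,2.7)
crop('pics/w11.png','pics/w11c.png',245,105,335,175,8)
E
```

```text
12.8 [0.51287872 0.03975202 0.1471208 ] 0.028958844829847695 [ 0.077  0.317 -0.103  1.151 -0.     1.619] [-0.02 -0.12  0.21]
[-0.001 -0.003 -0.133 -0.001]
```

View pics/w11d.png

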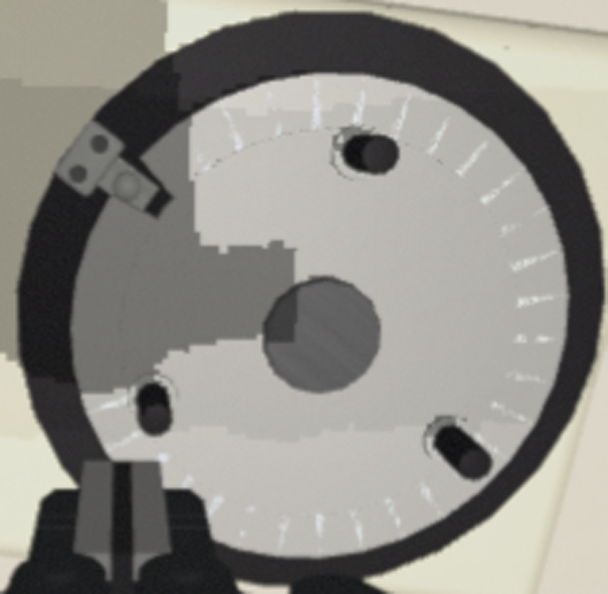

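View pics/w11c.png

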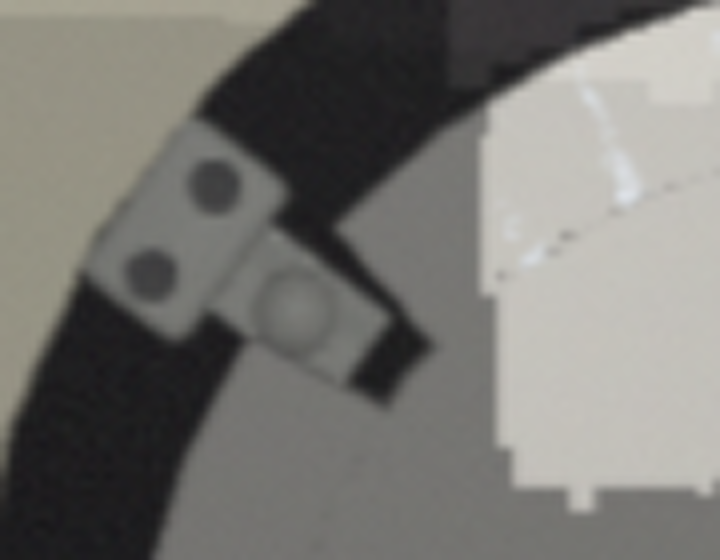

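```bash
cat > rim.py <<'E'
from h import *
import json
from scipy.ndimage import map_coordinates
def rim(js,src,z0,bmin=-60,bmax=125):
    m={k:np.array(v) for k,v in json.load(open(js)).items()}
    g=cv2.cvtColor(cv2.imread(src),cv2.COLOR_BGR2GRAY).astype(float)
    ax=np.array([.570,.0509]);pts=[];B=[]
    rr=np.linspace(.062,.080,181)
    for b in np.radians(np.arange(bmin,bmax,4)):
        P=np.c_[ax[0]+rr*np.cos(b),ax[1]+rr*np.sin(b),np.full(rr.size,z0)]
        q=proj(m,P);v=cv2.GaussianBlur(map_coordinates(g,[q[:,1],q[:,0]],order=1).reshape(1,-1),(0,0),5)[0]
        k=np.argmin(np.gradient(v)); 
        if 5<k<175: pts.append(q[k]);B.append(b)
    pts=np.array(pts)
    def f(v):
        # residual: radius at plane z
        w=onplane(m,pts,v[2]); return (np.hypot(w[:,0]-v[0],w[:,1]-v[1])-.072)*1e3
    s=least_squares(f,[*ax,z0],loss='soft_l1',f_scale=.3)
    print(js,len(pts),s.x.round(4),'rms mm',np.sqrt(np.mean(f(s.x)**2)).round(2))
for z0 in(.0615,.0515):
    rim('w8.json','pics/w8.png',z0); rim('w11.json','pics/w11.png',z0)
    rim('w8.json','pics/w8.png',z0,-70,230); rim('w11.json','pics/w11.png',z0,-70,230)
E
python3 rim.py
```

```text
w8.json 47 [0.5701 0.0507 0.0636] rms mm 0.12
w11.json 47 [0.57   0.0507 0.0537] rms mm 0.12
w8.json 75 [0.57   0.0508 0.0637] rms mm 1.66
w11.json 75 [0.57   0.0507 0.0538] rms mm 1.2
w8.json 47 [0.5704 0.0508 0.0627] rms mm 0.14
w11.json 47 [0.5701 0.0507 0.0536] rms mm 0.11
w8.json 75 [0.57   0.0508 0.0634] rms mm 1.46
w11.json 75 [0.57   0.0507 0.0538] rms mm 1.84
```

Emit:
carry_out --pt "0 0 -0.3 0 -1" --pt "0 0 -0.7 0 -1" --pt "0 0 -0.8 0 -1" --pt "0 0 -0.8 0 -1" --pt "0 0 -0.8 0 -1"

```text
clock: 13.35
eef_pos: [0.5131, 0.0399, 0.2258]
tool_rot: [1.0, 0.015, -0.001, 0.0]
ft_force: [-0.2, -0.8, 0.5]
grip_width: -0.0001
```

```bash
python3 - <<'E'
from h import *
o=bot.get_obs();print(o['clock'],o['eef_pos'],o['ft_force'],o['joint_vel'].round(3))
a=imaging.camera('scene')[:,:,::-1]; cv2.imwrite('pics/sc12.png',a)
b=cv2.imread('pics/scene0.png'); cv2.imwrite('pics/cmp.png',np.hstack([cv2.resize(x[130:350,190:450],None,fx=1.5,fy=1.5) for x in(b,a)]))
E
```

```text
13.35 [0.51312785 0.03987369 0.225793  ] [-0.24902838 -0.81564695  0.53411968] [ 0.     0.008 -0.032  0.    -0.     0.001]
```

View pics/cmp.png

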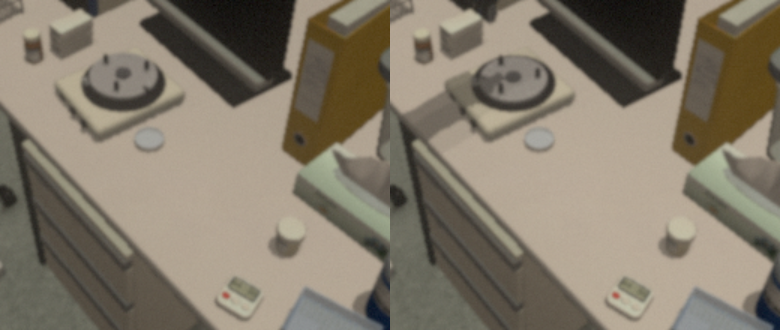

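The before/after picture shows the plate sitting lower, with the petri dish, timer, cup and pot unmoved and the hand clear.

```bash
python3 -c "
from workcell import order
print(order.job_done())"
```

```text
the job is handed in; nothing more can be done
None
```

The plate is fully home on the pin, as far as my checks can tell. The job was handed in at about 13.4 s with the hand clear; no verdict is reported. I pushed post2 about 2.3 rad clockwise with the shut fingers, then pressed the hub down and lifted away.

**Checks that agreed**
- **Height:** a rim fit before and after pressing shows the plate dropped 9.9 mm, against 10 mm for fully home. The absolute heights read about 2 mm high both times, so I relied on the difference.
- **Pin:** the wrist picture shows the pin inside the notch. Before pressing it was about 1.3 mm off the centre line, within the 2.5 mm allowed.
- **Press force:** it ran at 4–5 N while the plate slid. It then rose to 29 N at the stop, with about 10 N sideways.
- **Other things:** the petri dish, timer, cup and pot look unmoved in the before and after pictures.

**Checks that disagreed**
- **Fingertips:** they measured about 9 mm behind the reported tool point, not 25 mm ahead of it as stated. I used the measured value.
- **Contact with the post:** it sat about 18 mm from the tool centre while pushed, not the 12 mm expected for the fingertip. The push was therefore probably made by a wider part of the finger, just above the tip.

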